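Manual lid release of a bench centrifuge

ROBOT

A 6-joint arm with a two-finger parallel gripper is mounted at the origin on the work surface. World frame = base frame: x ahead of the robot, y to its left, z up, the work surface at z = 0. Lengths are in m, angles in degrees, forces in N, time in s.
With the tool pointing down it reaches from about 0.25 to 0.725 m from the base axis. Payload 9.7 kg.
Tool frame: the origin (TCP) lies on the mounting face of the last link; the fingertips stand 173 mm ahead of it and the grasp point (between the pads) lies 155 mm ahead of it; z points along the fingers, y is the line along which they close (so a half turn about z gives the same grasp; the last joint's range is limited). The gripper opens to 85 mm and grips with 20 to 120 N. Pads are 22 mm wide; open, the fingers measure 114 mm over their backs; the gripper's body (76 mm by 85 mm) begins 54 mm behind the grasp point. The pads swing forward as they close: fully open they stand 13 mm farther back than shut.
Start: joints at [63.77, 4.979, 10.078, 95.1, 0, 90], TCP at [0.243, 0.493, 0.405] pointing down, gripper open.
Joint ranges: [-179.16, 179.16], [-48.56, 103.87], [-65.8, 70.77], [-126.05, 130.52], [-82.76, 87.17], [-180, 180]. Speed limits (degrees/s): [127.2, 127.2, 147.25, 180, 180, 180].

INTERFACE

Orientations are given as [roll, pitch, yaw] about the fixed x, y, z axes, in that order (R = Rz(yaw) Ry(pitch) Rx(roll)).
In Python, from workcell import bot, camera, camera_model, outline_of, pinpoint gives the robot as it stands.
- The arm moves only by the tool move_arm, never from a script. Its arguments are lists of equal length, an entry for each row: "jaw": the closure, from 0 (fully open) to 1 (shut); "delta_pos": the shift along the world's x, y, z in m, a list of three; "yaw": the turn about the world's z in rad. In form: {"jaw": [jaw, ...], "delta_pos": [[dx, dy, dz], ...], "yaw": [yaw, ...]}. A call has 1 to 10 rows; each row shifts and turns the commanded pose from where the row before left it; what a row does not reach is not made up. A row lasts 1/12 s, in which the tool goes at most 41.7 mm and 7.16 degrees, less where a joint would pass 70% of its speed; a pose out of reach is approached as far as the arm can. A call with a gripper value outside its range is refused whole. The fingers move at their own pace and stop on an object; "force" is the grip in N (left out, the last holds). Time passes only in rows, so rows that do not move let the fingers close. It gives the time, the measured TCP pose, the force, the opening and the grip force at its end, in the units of the state.
- bot.get_obs(): the state, without advancing time (a new reading comes with each control period).
- camera(name): name is "scene" or "top" or "wrist"; returns the picture (480x640x3 uint8, red, green, blue); there is no depth.
- camera_model(name): a dict with "fx", "fy", "cx", "cy" (pixels), "k1" (the pictures are not rectified: a ray, as slopes to the right and down, at radius r is drawn at 1 + k1 r^2 times it, then the intrinsics apply), "R" (3x3) and "t" (3): a world point X has camera coordinates R X + t. Camera axes: x right, y down, z forward; pixel columns grow to the right and rows downward; lengths in m; the calibration is good to about 2 mm. A picture is of the moment at which its call begins: read the wrist's pose just before it. camera_model takes no time and is no camera call; for the wrist camera it gives the pose at the moment of the call.
- bot.job_done(): hands the job in; it is judged then, once.
Trained networks look in the newest picture that a camera, given by its name, has taken for a name from the list of things; names that differ only in an ending like _2 or _b are one class to them, and where a whole thing is asked for, a point or a joint stands for the part that bears it (a point fixed in the world has none). Each returns a list of dicts, best first, with "confidence" (0 to 1); they miss things now and then, are a little off and sometimes report something else, mostly with a low value. They report only what shows in the picture. A call takes as long as a camera call.
- outline_of(camera, thing): "mask" (480x640 bool, what is visible of it) and "xy" ([column, row] in pixels, amid what is visible of it).
- pinpoint(camera, thing): "xy" ([column, row] in pixels: a listed point, or the origin of a listed thing).
The state is a dict: "time": time; "q": joint angles; "qd": joint speeds; "joint_efforts": joint torques, N m; "ee_pos": TCP position; "tcp_rot": TCP orientation; "wrist_force": force on the tool from outside, world axes, zero at the start; "torque": the same for the moment, N m; "opening": finger opening in m; "grasp_force": force on a finger pad.
Only numpy, scipy, OpenCV 4.12 (cv2) and the standard library are available. Lean on these libraries where they do the work, as an engineer would, in place of code of your own. Each camera call takes 0.05 s, during which the arm holds its last target. There are 200 camera calls.

TASK

The centrifuge has lost power and its lid lock must be freed by hand: draw the flat release key with the paddle-shaped head out of the tool stand, and with the key's tip, never the fingers, push the upright tab of the small metal shutter slowly (about 3 cm a second) along its track, all the way to its stop. Then pass the key's blade straight down through the narrow slot that the shutter had covered, press the sprung plunger inside most of the way down, and finish while still gripping the key and holding the plunger down. Leave the spatula with the round handle, the tube rack, the bottle and the beaker where they are.

Things in the scene. Friction and masses are not known exactly. Their poses are not given: they have to be found in the camera images.
- centrifuge: Bench centrifuge, fixed, 220 (x) x 200 (y) mm, hollow; flat white top deck 100 mm high. Origin: centre of its underside. A shut domed lid (68 mm radius, centre x = 38, y = 0) rises 50 mm above the deck. Shutter track and slot lie along the deck's -x edge, the track running along y. Turned up to 0.3 rad; stands on the robot's left or right.
- slot (a point): Centre of the slot's mouth, level with the deck's top, at x = -65, y = -35, z = 100 mm of the centrifuge, with its axes. Slot 26 mm along x, 8 mm along y (2 mm more than the blade each way), straight down through the 8 mm deck, square-edged; hollow below down to the plunger. Covered by the shutter at the start.
- shutter (a joint): Travel of the dust shutter along the centrifuge's +y (m): 0 = centred over the slot, 0.070 = stop, slot clear from 0.025 on; starts at 0 to 0.008, stays where left (1.2 N friction, 4 N per m/s). Aluminium plate 44 (x) x 30 (y) x 4 mm on the deck, with an upright tab 30 mm wide (x), 6 mm thick (y), flush with the plate's -y edge, top 24 mm above the deck.
- tab (a point): Point on the shutter: middle of the tab's -y face, which is the face to push towards +y, 14 mm above the deck. At joint value q it lies at x = -65, y = -50 mm + q, z = 114 mm of the centrifuge. The bare deck reaches 50 mm further to -y.
- plunger (a joint): Press of the sprung plunger under the slot (m): 0 = up, 0.012 = bottom stop; 2.4 N at the start of travel, 6 N at the bottom. It springs back up when let go.
- plunger_top (a point): Centre of the plunger's flat top (28 x 16 mm), 25 mm below the deck's top face when up.
- key: Release key, about 100 g, upright in one of the stand's wells. Origin: centre of the blade's tip (lowest point), z up. Steel blade 24 (x) x 6 (y) mm, z = 0 to 75 mm, its tip edges rounded to 3 mm; above it a flat grey paddle head 40 (x) x 12 (y) mm, z = 75 to 120 mm, to be gripped across y. It enters the slot with its x along the centrifuge's x, either way round.
- stand: Tool stand, fixed white block 130 (x) x 70 (y) x 50 mm high, origin at the centre of its underside. Two wells 28 x 10 mm at x = -32 and +32 mm, y = 0, floor 5 mm above the bench; key in one, spatula in the other, their x along the stand's x. The tools may lean a few degrees in them.
- spatula: Bystander: spatula standing in the other well; flat steel foot 24 x 6 mm and a round upright handle 18 mm in diameter, top at 113 mm above its origin (its lowest face).
- tube_rack: Bystander: bent sheet metal rack for small tubes, 70 x 200 x 57 mm (tubes to 76 mm), beyond the work. Origin under its centre.
- bottle: Bystander: amber bottle, 60 mm in diameter, 130 mm high. Origin under its centre.
- beaker: Bystander: open glass beaker, 66 mm in diameter, 75 mm high. Origin under its centre.

How it is judged:
By the outcome, as a careful person would: the job done as asked, in the order asked, and still so for the second after the job is handed in, while the arm keeps its last pose, push and grip.
It also fails if it takes over 54 s, if anything falls off the work surface, if the arm or the gripper's body presses on something with over 40 N, if the wrist force passes 120 N, or if a joint passes its speed limit or range.

## Working session

There is one attempt and no reset: what is moved stays moved. The work goes in short steps, Python scripts to look and compute and a tool call to move; the robot and the scene stay as the last step left them, time stands still between calls to the robot, and variables do not carry over. Pictures are saved under pics/ and viewed, at most 10 in all, crops included, and the job is handed in when it is done.

Besides the shell and the picture viewer there is one more tool, called by a JSON object that holds its "fn" and its "kwargs". move_arm: Moves the arm, as the interface text tells. Its arguments: {"type":"object","properties":{"jaw":{"type":"array"},"delta_pos":{"type":"array"},"yaw":{"type":"array"},"force":{"type":"number"}},"required":["jaw","delta_pos","yaw"]}

```bash
mkdir -p pics; cat > h.py <<'E'
import numpy as np, cv2
from workcell import bot, camera, camera_model, outline_of, pinpoint
def ray(m,xy):
    u=np.array([(xy[0]-m['cx'])/m['fx'],(xy[1]-m['cy'])/m['fy']]);d=u.copy()
    for _ in range(20): d=u/(1+m['k1']*(d@d))
    R=np.array(m['R']);t=np.array(m['t'])
    return -R.T@t, R.T@np.array([d[0],d[1],1])
def atz(m,xy,z):
    c,d=ray(m,xy);return c+d*(z-c[2])/d[2]
def proj(m,X):
    p=np.array(m['R'])@np.array(X)+np.array(m['t']);d=p[:2]/p[2];d=d*(1+m['k1']*(d@d))
    return np.array([d[0]*m['fx']+m['cx'],d[1]*m['fy']+m['cy']])
def tri(l):
    A=np.zeros((3,3));b=np.zeros(3)
    for m,xy in l:
        c,d=ray(m,xy);d=d/np.linalg.norm(d);P=np.eye(3)-np.outer(d,d);A+=P;b+=P@c
    return np.linalg.solve(A,b)
def save(im,n): cv2.imwrite('pics/'+n,im[:,:,::-1])
E
python3 - <<'E'
from h import *
ims={n:camera(n) for n in('scene','top')}
save(ims['scene'],'s0.png');save(ims['top'],'t0.png')
ms={n:camera_model(n) for n in ims}
for n in ims: print(n,-np.array(ms[n]['R']).T@ms[n]['t'],ms[n]['fx'])
for th in['centrifuge','slot','tab','key','stand','spatula','tube_rack','bottle','beaker']:
    r={n:pinpoint(n,th) for n in ims}
    print(th,{n:[(np.round(a['xy']).tolist(),round(a['confidence'],2)) for a in r[n][:2]] for n in r})
    if all(r.values()): print('   ',tri([(ms[n],r[n][0]['xy']) for n in r]).round(3))
E
```

```text
scene [ 1.04584436 -0.15554511  0.78013105] 487.47548417926873
top [ 0.60067375 -0.04509746  0.89207236] 437.0941587103729
centrifuge {'scene': [([223.0, 267.0], 0.87)], 'top': [([200.0, 269.0], 0.24)]}
    [ 0.685 -0.055  0.355]
slot {'scene': [([196.0, 206.0], 0.93), ([348.0, 328.0], 0.56)], 'top': [([420.0, 332.0], 0.56)]}
    [ 0.489 -0.234  0.1  ]
tab {'scene': [([188.0, 200.0], 0.56), ([297.0, 363.0], 0.55)], 'top': [([431.0, 336.0], 0.8)]}
    [ 0.485 -0.245  0.118]
key {'scene': [([436.0, 224.0], 0.79)], 'top': [([195.0, 268.0], 0.89), ([226.0, 182.0], 0.71)]}
    [0.616 0.186 0.02 ]
stand {'scene': [([427.0, 219.0], 0.76)], 'top': [([206.0, 285.0], 0.92)]}
    [ 0.583  0.178 -0.006]
spatula {'scene': [([413.0, 208.0], 0.78)], 'top': [([210.0, 298.0], 0.57)]}
    [0.555 0.164 0.002]
tube_rack {'scene': [([449.0, 320.0], 0.58)], 'top': [([228.0, 189.0], 0.71), ([400.0, 292.0], 0.64)]}
    [ 0.784  0.133 -0.023]
bottle {'scene': [([300.0, 364.0], 0.83)], 'top': [([353.0, 183.0], 0.71)]}
    [ 0.783 -0.136 -0.004]
beaker {'scene': [([350.0, 328.0], 0.74), ([426.0, 217.0], 0.17)], 'top': [([309.0, 200.0], 0.84), ([195.0, 268.0], 0.18)]}
    [ 0.751 -0.041  0.003]
```

View pics/t0.png

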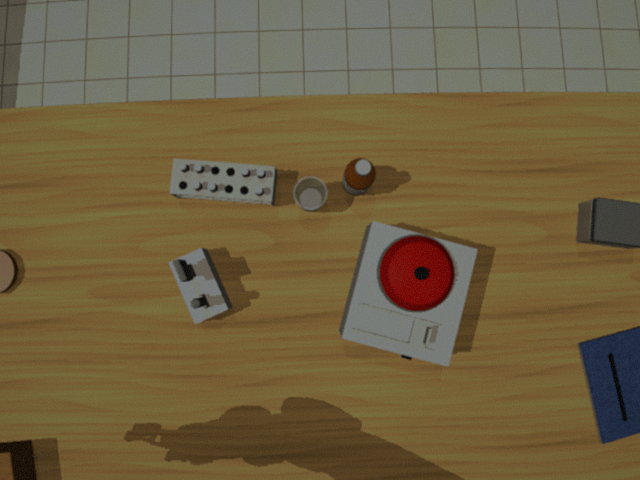

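View pics/s0.png

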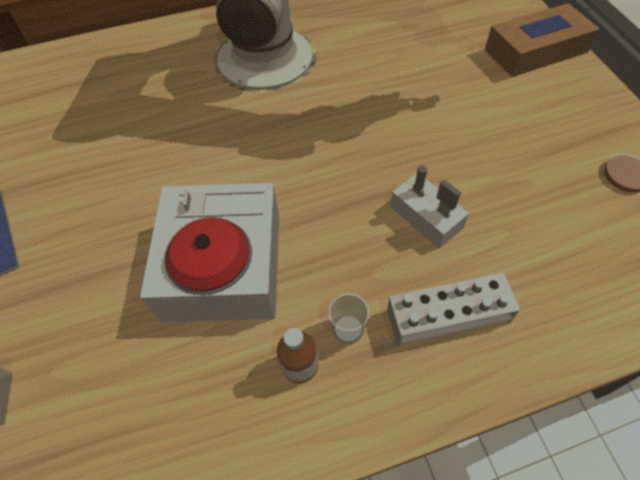

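```bash
python3 - <<'E'
from h import *
o=bot.get_obs();print(o['ee_pos'],o['tcp_rot'],o['q'],o['opening'],o['wrist_force'])
m=camera_model('wrist');print(np.array(m['R']).round(3),-np.array(m['R']).T@m['t'],m['fx'])
mt=camera_model('top');camera('top');ms=camera_model('scene');camera('scene')
for th in['key','spatula','stand','shutter','centrifuge']:
  for c,mm in(('top',mt),('scene',ms)):
    r=outline_of(c,th)
    if r:
      M=r[0]['mask'].astype(np.uint8);print(th,c,round(r[0]['confidence'],2),np.round(r[0]['xy']),M.sum(),[np.round(v,1) for v in cv2.minAreaRect(np.argwhere(M)[:,::-1].astype(np.float32))])
E
```

```text
[0.24307924 0.49336479 0.40469586] [1.79998294e+02 3.60708717e-04 1.53771305e+02] [ 6.37707539e+01  4.97791601e+00  1.00784671e+01  9.50988447e+01
 -3.60692308e-04  8.99994490e+01] 0.08550236096628101 [-0.40631868 -0.27971308 -0.36697334]
[[ 0.443  0.897 -0.   ]
 [ 0.853 -0.421  0.308]
 [ 0.276 -0.137 -0.951]] [0.17235575 0.52809616 0.37430969] 412.63501158776893
key top 0.87 [184. 268.] 364 [array([184.2, 268.4]), array([25., 17.]), np.float64(63.4)]
key scene 0.61 [445. 195.] 630 [array([446.4, 198.2]), array([22.6, 35.7]), np.float64(15.3)]
spatula top 0.61 [200. 302.] 195 [array([198.9, 301.3]), array([12.6, 18.1]), np.float64(85.2)]
spatula scene 0.85 [421. 182.] 295 [array([419.4, 180.3]), array([10.9, 31.1]), np.float64(8.5)]
stand top 0.78 [202. 286.] 2200 [array([200.1, 284.6]), array([67.4, 41.5]), np.float64(65.6)]
stand scene 0.59 [424. 215.] 2544 [array([428.1, 208.4]), array([74.3, 45.9]), np.float64(40.9)]
shutter top 0.72 [420. 332.] 484 [array([420.4, 333.7]), array([20.6, 25. ]), np.float64(14.0)]
shutter scene 0.69 [192. 200.] 418 [array([193.5, 202.5]), array([23., 21.]), np.float64(90.0)]
centrifuge top 0.73 [203. 286.] 2364 [array([200.2, 284.5]), array([68.1, 43.1]), np.float64(65.9)]
centrifuge scene 0.57 [212. 253.] 17326 [array([209., 252.]), array([140., 138.]), np.float64(90.0)]
```

{"fn": "move_arm", "kwargs": {"jaw": [0,0,0,0,0,0,0,0,0,0], "delta_pos": [[0.0195,-0.016,0],[0.0195,-0.016,0],[0.0195,-0.016,0],[0.0195,-0.016,0],[0.0195,-0.016,0],[0.0195,-0.016,0],[0.0195,-0.016,0],[0.0195,-0.016,0],[0.0195,-0.016,0],[0.0195,-0.016,0]], "yaw": [-0.12,-0.12,-0.12,-0.12,-0.12,-0.12,-0.12,-0.12,-0.12,-0.12]}}

```text
time: 2.43
ee_pos: [0.4389, 0.3324, 0.4048]
tcp_rot: [180.0, -0.0, 84.7]
wrist_force: [0.3, 1.6, -0.6]
opening: 0.0853
grasp_force: 0.0
```

{"fn": "move_arm", "kwargs": {"jaw": [0,0,0,0,0,0,0,0,0,0], "delta_pos": [[0.0195,-0.016,0],[0.0195,-0.016,0],[0.0195,-0.016,0],[0.0195,-0.016,0],[0.0195,-0.016,0],[0.0195,-0.016,0],[0.0195,-0.016,0],[0.0195,-0.016,0],[0.0195,-0.016,0],[0,0,0]], "yaw": [-0.12,-0.12,-0.12,-0.12,-0.12,-0.12,-0.12,-0.12,-0.12,0]}}

```text
time: 3.27
ee_pos: [0.6162, 0.1867, 0.4035]
tcp_rot: [180.0, 0.0, 22.5]
wrist_force: [0.0, 0.1, -0.6]
opening: 0.0853
grasp_force: 0.0
```

```bash
python3 - <<'E'
from h import *
o=bot.get_obs();print(o['ee_pos'],o['tcp_rot'],o['q'].round(1) if hasattr(o['q'],'round') else o['q'])
m=camera_model('wrist');im=camera('wrist');save(im,'w1.png')
for th in['key','spatula','stand']:
    for a in pinpoint('wrist',th)[:2]: print(th,a['confidence'],np.round(a['xy'],1),atz(m,a['xy'],0.005 if th!='stand' else 0))
    for a in outline_of('wrist',th)[:1]:
        M=a['mask'].astype(np.uint8);print('  outl',a['confidence'],M.sum(),[np.round(v,1) for v in cv2.minAreaRect(np.argwhere(M)[:,::-1].astype(np.float32))])
        cs,_=cv2.findContours(M*255,0,2);save((M*255)[:,:,None].repeat(3,2),f'm_{th}.png')
E
```

```text
[0.61616851 0.18669887 0.40352191] [1.79951976e+02 3.63685099e-02 2.25481847e+01] [ 1.690e+01  1.860e+01  2.580e+01  9.730e+01 -1.000e-01  1.743e+02]
key 0.7 [311.6 199.6] [0.61080546 0.18975567 0.005     ]
  outl 0.92 1407 [array([307.7, 231.4]), array([75. , 19.8]), np.float64(88.3)]
spatula 0.77 [310.  265.6] [0.55044312 0.16672865 0.005     ]
  outl 0.72 1213 [array([309., 301.]), array([64., 24.]), np.float64(90.0)]
stand 0.68 [309.8 231.1] [0.58094984 0.17944928 0.        ]
  outl 0.73 10676 [array([309. , 240.5]), array([155.,  88.]), np.float64(90.0)]
```

View pics/w1.png

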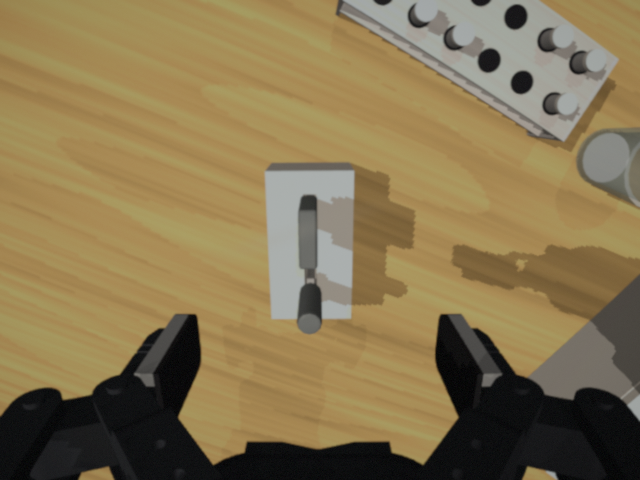

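```bash
python3 - <<'E'
import cv2
im=cv2.imread('pics/w1.png')[160:340,255:365]
im=cv2.convertScaleAbs(im,alpha=1.6,beta=20)
im=cv2.resize(im[:120],None,fx=5,fy=5,interpolation=cv2.INTER_CUBIC);cv2.imwrite('pics/w1c.png',im)
E
```

```text
(no output)
```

View pics/w1c.png

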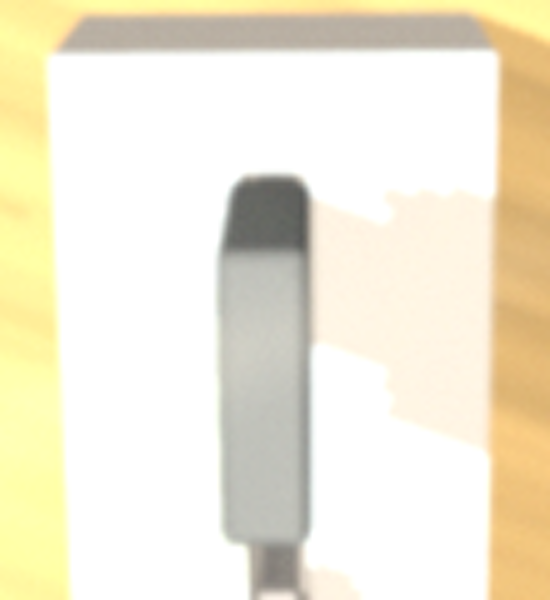

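```bash
python3 - <<'E'
from h import *
m=camera_model('wrist')
for n,p,z in[('t+',(308,210),.125),('t-',(308.3,268.2),.125),('b+',(309.2,195.6),.08),('sA',(264.6,170.3),.05),('sB',(354.4,170),.05),('sC',(271.5,319),.05),('sD',(352,318),.05)]:
    print(n,atz(m,p,z).round(4))
for p,q in(((308,210),(308.3,268.2)),):
    d=atz(m,q,.125)-atz(m,p,.125);print(np.linalg.norm(d),np.degrees(np.arctan2(-d[1],-d[0])))
a=[atz(m,p,.05) for p in((264.6,170.3),(354.4,170),(271.5,319),(352,318))]
d=a[0]+a[1]-a[2]-a[3];print('stand yaw',np.degrees(np.arctan2(d[1],d[0])),sum(a)/4)
d=a[0]-a[1];print(np.linalg.norm(d),np.degrees(np.arctan2(-d[0],d[1])))
E
```

```text
t+ [0.6258 0.2019 0.125 ]
t- [0.5899 0.1866 0.125 ]
b+ [0.6254 0.2018 0.08  ]
sA [0.6242 0.24   0.05  ]
sB [0.6522 0.1751 0.05  ]
sC [0.5037 0.1874 0.05  ]
sD [0.5327 0.1223 0.05  ]
0.03899361006628475 23.06456925596456
stand yaw 23.70597703843786 [0.57817059 0.18121662 0.05      ]
0.07069522999708384 23.351046340834483
```

{"fn": "move_arm", "kwargs": {"jaw": [0,0,0.3,0.3,0.3,0.3,0.3,0.3,0.3,0.3], "delta_pos": [[-0.004,0.004,0],[-0.004,0.0035,0],[0,0,-0.02],[0,0,-0.02],[0,0,-0.02],[0,0,-0.02],[0,0,-0.02],[0,0,-0.02],[0,0,-0.012],[0,0,-0.012]], "yaw": [0.007,0.007,0,0,0,0,0,0,0,0]}}

```text
time: 4.45
ee_pos: [0.605, 0.1973, 0.2599]
tcp_rot: [-180.0, 0.0, 24.0]
wrist_force: [-1.5, -0.2, 1.2]
opening: 0.0598
grasp_force: 0.0
```

{"fn": "move_arm", "kwargs": {"jaw": [0.3,0.6,0.8,1,1,1,1,1,1,1], "delta_pos": [[0,0,0],[0,0,0],[0,0,0],[0,0,0],[0,0,0],[0,0,0],[0,0,0],[0,0,0],[0,0,0],[0,0,0]], "yaw": [0,0,0,0,0,0,0,0,0,0], "force": 60}}

```text
time: 5.28
ee_pos: [0.6067, 0.1951, 0.2622]
tcp_rot: [179.7, -0.1, 23.8]
wrist_force: [5.5, -12.3, 3.6]
opening: 0.0115
grasp_force: 57.9
```

{"fn": "move_arm", "kwargs": {"jaw": [1,1,1,1,1,1,1,1,1,1], "delta_pos": [[0.001,-0.002,0.002],[0,0,0.008],[0,0,0.014],[0,0,0.014],[0,0,0.016],[0,0,0.016],[0,0,0.02],[0,0,0.02],[0,0,0.02],[0,0,0.02]], "yaw": [0,0,0,0,0,0,0,0,0,0]}}

```text
time: 6.12
ee_pos: [0.6064, 0.1948, 0.4122]
tcp_rot: [180.0, -0.0, 23.9]
wrist_force: [0.7, 0.6, -0.4]
opening: 0.0114
grasp_force: 59.2
```

```bash
python3 - <<'E'
from h import *
o=bot.get_obs();print(o['ee_pos'],o['tcp_rot'],o['wrist_force'],o['opening'],o['grasp_force'])
ims={n:camera(n) for n in('scene','top')}
ms={n:camera_model(n) for n in ims}
for th in['centrifuge','slot','tab','key','spatula']:
    r={n:pinpoint(n,th) for n in ims}
    print(th,{n:[(np.round(a['xy'],1).tolist(),round(a['confidence'],2)) for a in r[n][:3]] for n in r})
    if all(r.values()): print('   ',tri([(ms[n],r[n][0]['xy']) for n in r]).round(4))
im=cv2.resize(ims['top'][200:380,320:500],None,fx=3.3,fy=3.3,interpolation=cv2.INTER_CUBIC)
im=cv2.convertScaleAbs(im,alpha=0.9)
save(im,'t2.png')
E
```

```text
[0.60643921 0.19475797 0.41216682] [ 1.79999131e+02 -3.75764837e-02  2.39330854e+01] [ 0.71011291  0.64114757 -0.4072057 ] 0.011369897485158653 59.19151425361633
centrifuge {'scene': [([222.6, 263.0], 0.87)], 'top': [([398.4, 291.4], 0.59)]}
    [ 0.5579 -0.2181  0.0043]
slot {'scene': [([196.4, 206.1], 0.59)], 'top': [([418.9, 330.5], 0.92)]}
    [ 0.4915 -0.2322  0.1015]
tab {'scene': [([184.9, 201.1], 0.78), ([425.2, 219.1], 0.7)], 'top': [([429.5, 338.4], 0.59)]}
    [ 0.4774 -0.2494  0.1058]
key {'scene': [([453.8, 171.2], 0.72)], 'top': [([171.1, 270.0], 0.49)]}
    [0.6114 0.1903 0.1649]
spatula {'scene': [([413.5, 204.8], 0.6)], 'top': [([209.6, 296.8], 0.62)]}
    [0.5581 0.1614 0.0167]
```

View pics/t2.png

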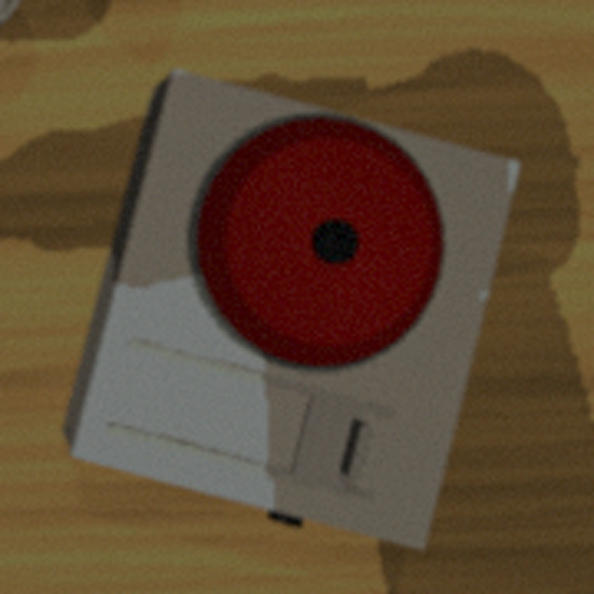

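```bash
python3 - <<'E'
from h import *
m=camera_model('top')
f=lambda x,y:(320+(x+.5)/3.3-.5,200+(y+.5)/3.3-.5)
W=[atz(m,f(*p),.1) for p in((175,70),(518,160),(424,549),(72,457))]
L=np.array([[.11,.1],[.11,-.1],[-.11,-.1],[-.11,.1]])
P=np.array(W)[:,:2];c=P.mean(0);Q=P-c
H=L.T@Q;U,S,V=np.linalg.svd(H);R=(V.T@np.diag([1,np.linalg.det(V.T@U.T)])@U.T)
print(c,np.degrees(np.arctan2(R[1,0],R[0,0])),((L@R.T)-Q).round(4).tolist())
for n,l in(('slot',(-.065,-.035)),('tab0',(-.065,-.05)),('pre',(-.065,-.07)),('lid',(.038,0))):print(n,c+R@np.array(l))
t=atz(m,f(352,447),.124)[:2];print('tab top local',R.T@(t-c))
o=bot.get_obs();ms=camera_model('scene')
E
```

```text
[ 0.55929538 -0.21937521] -16.51638521244921 [[0.0009, 0.0013], [-0.0007, -0.0009], [-0.0002, -0.0005], [0.0001, 0.0001]]
slot [ 0.48702725 -0.23445223]
tab0 [ 0.4827629  -0.24883331]
pre [ 0.47707711 -0.26800808]
lid [ 0.59572744 -0.23017821]
tab top local [-0.06437812 -0.04031242]
```

{"fn": "move_arm", "kwargs": {"jaw": [1,1,1,1,1,1,1,1,1,1], "delta_pos": [[-0.005,-0.017,0.009],[-0.009,-0.033,0.009],[-0.009,-0.033,0],[-0.009,-0.033,0],[-0.009,-0.033,0],[-0.009,-0.033,0],[-0.009,-0.033,0],[-0.009,-0.033,0],[-0.009,-0.033,0],[-0.009,-0.033,0]], "yaw": [-0.026,-0.05,-0.05,-0.05,-0.05,-0.05,-0.05,-0.05,-0.05,-0.05]}}

```text
time: 7.55
ee_pos: [0.5193, -0.121, 0.4293]
tcp_rot: [180.0, -0.0, -3.5]
wrist_force: [1.3, -0.3, -0.1]
opening: 0.0112
grasp_force: 59.0
```

{"fn": "move_arm", "kwargs": {"jaw": [1,1,1,1,1,1,1,1], "delta_pos": [[-0.009,-0.033,0],[-0.009,-0.033,0],[-0.009,-0.033,0],[-0.009,-0.033,0],[-0.005,-0.018,0],[-0.003,-0.0075,0],[0,0,0],[0,0,0]], "yaw": [-0.05,-0.05,-0.05,-0.05,-0.03,0,0,0]}}

```text
time: 8.22
ee_pos: [0.4763, -0.2765, 0.4289]
tcp_rot: [-180.0, -0.0, -16.5]
wrist_force: [1.1, -0.5, -1.2]
opening: 0.0109
grasp_force: 59.0
```

```bash
python3 - <<'E'
from h import *
o=bot.get_obs();print(o['ee_pos'],o['tcp_rot'],o['wrist_force'],np.round(o['q'],1))
m=camera_model('wrist');im=camera('wrist');save(im,'w3.png')
for th,z in(('slot',.1),('tab',.114),('key',.17)):
    for a in pinpoint('wrist',th)[:2]: print(th,round(a['confidence'],2),np.round(a['xy'],1),atz(m,a['xy'],z).round(4))
T=np.array(o['ee_pos']);print('proj tip',proj(m,T-[0,0,.257]))
E
```

```text
[ 0.47629326 -0.27651602  0.42891656] [-1.79984869e+02 -8.01174061e-03 -1.65259588e+01] [ 1.09469107 -0.49521916 -1.18425364] [-30.1   5.7  13.6  97.9   0.  166.4]
slot 0.79 [261.8 217.1] [ 0.4872 -0.2362  0.1   ]
tab 0.78 [275.4 223.3] [ 0.4831 -0.247   0.114 ]
key 0.91 [319.  246.6] [ 0.4759 -0.2773  0.17  ]
proj tip [317.54160444 247.34735082]
```

View pics/w3.png

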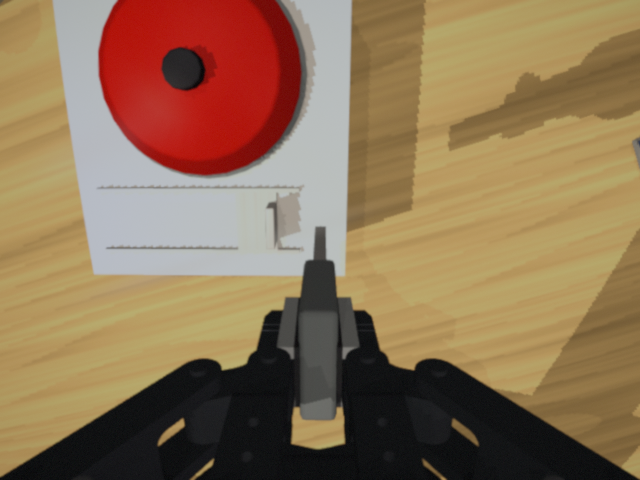

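{"fn": "move_arm", "kwargs": {"jaw": [1,1,1,1,1,1,1,1,1,1], "delta_pos": [[0,0,-0.015],[0,0,-0.015],[0,0,-0.015],[0,0,-0.012],[0,0,-0.006],[0.0015,0.005,0],[0.0025,0.008,0],[0.0015,0.005,0],[0.0007,0.0024,0],[0.0007,0.0024,0]], "yaw": [0,0,0,0,0,0,0,0,0,0]}}

```text
time: 9.25
ee_pos: [0.4838, -0.2532, 0.3665]
tcp_rot: [180.0, -0.1, -16.5]
wrist_force: [-1.1, -0.5, 0.1]
opening: 0.0112
grasp_force: 59.0
```

```bash
python3 - <<'E'
from h import *
o=bot.get_obs();print(o['ee_pos'],o['tcp_rot'],o['wrist_force'])
m=camera_model('wrist');im=camera('wrist');save(im[80:400,150:470].repeat(2,0).repeat(2,1)[:600],'w4.png')
for th,z in(('slot',.1),('tab',.114),('key',.109)):
    for a in pinpoint('wrist',th)[:2]: print(th,round(a['confidence'],2),np.round(a['xy'],1),atz(m,a['xy'],z).round(4))
E
```

```text
[ 0.48382454 -0.25316189  0.36649364] [ 1.79986518e+02 -6.86711594e-02 -1.64616869e+01] [-1.08228561 -0.49691161  0.12188677]
slot 0.64 [286.2 247.7] [ 0.4861 -0.2342  0.1   ]
tab 0.8 [305.4 256.7] [ 0.4821 -0.2455  0.114 ]
key 0.88 [320.2 245.3] [ 0.4846 -0.2552  0.109 ]
```

View pics/w4.png

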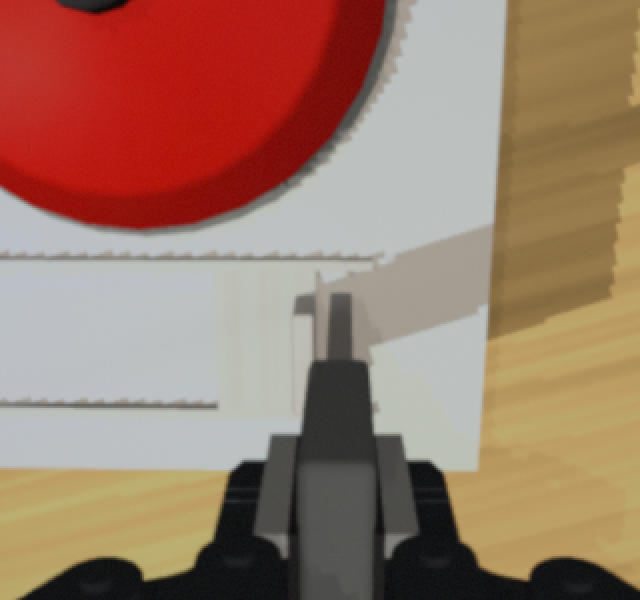

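{"fn": "move_arm", "kwargs": {"jaw": [1,1,1,1,1,1,1,1,1,1], "delta_pos": [[0.0007,0.0024,0],[0.0007,0.0024,0],[0.0007,0.0024,0],[0.0007,0.0024,0],[0.0007,0.0024,0],[0.0007,0.0024,0],[0.0007,0.0024,0],[0.0007,0.0024,0],[0.0007,0.0024,0],[0.0007,0.0024,0]], "yaw": [0,0,0,0,0,0,0,0,0,0]}}

```text
time: 10.28
ee_pos: [0.4906, -0.2296, 0.3657]
tcp_rot: [180.0, -0.0, -16.5]
wrist_force: [1.1, -1.9, -1.3]
opening: 0.0113
grasp_force: 58.9
```

{"fn": "move_arm", "kwargs": {"jaw": [1,1,1,1,1,1,1,1,1,1], "delta_pos": [[0.0007,0.0024,0],[0.0007,0.0024,0],[0.0007,0.0024,0],[0.0007,0.0024,0],[0.0007,0.0024,0],[0.0007,0.0024,0],[0.0007,0.0024,0],[0.0007,0.0024,0],[0.0007,0.0024,0],[0.0007,0.0024,0]], "yaw": [0,0,0,0,0,0,0,0,0,0]}}

```text
time: 11.12
ee_pos: [0.4976, -0.2056, 0.3657]
tcp_rot: [180.0, -0.0, -16.5]
wrist_force: [0.1, -2.1, -0.0]
opening: 0.0114
grasp_force: 58.9
```

{"fn": "move_arm", "kwargs": {"jaw": [1,1,1,1,1,1], "delta_pos": [[0.0007,0.0024,0],[0.0007,0.0024,0],[0.0007,0.0024,0],[0.0007,0.0024,0],[0.0007,0.0024,0],[0.0007,0.0024,0]], "yaw": [0,0,0,0,0,0]}}

```text
time: 11.62
ee_pos: [0.5018, -0.1912, 0.3657]
tcp_rot: [-180.0, 0.0, -16.5]
wrist_force: [0.4, -0.9, -0.4]
opening: 0.0113
grasp_force: 58.9
```

{"fn": "move_arm", "kwargs": {"jaw": [1], "delta_pos": [[0.0007,0.0024,0]], "yaw": [0]}}

```text
time: 11.7
ee_pos: [0.5025, -0.1888, 0.3657]
tcp_rot: [-180.0, 0.0, -16.5]
wrist_force: [-0.0, -1.2, -1.4]
opening: 0.0114
grasp_force: 58.9
```

{"fn": "move_arm", "kwargs": {"jaw": [1], "delta_pos": [[0.0007,0.0024,0]], "yaw": [0]}}

```text
time: 11.78
ee_pos: [0.5031, -0.1864, 0.3657]
tcp_rot: [-180.0, -0.0, -16.5]
wrist_force: [0.5, -2.0, -0.5]
opening: 0.0114
grasp_force: 58.9
```

{"fn": "move_arm", "kwargs": {"jaw": [1], "delta_pos": [[0.0005,0.0018,0]], "yaw": [0]}}

```text
time: 11.87
ee_pos: [0.5037, -0.1845, 0.3656]
tcp_rot: [-180.0, 0.0, -16.5]
wrist_force: [0.4, -0.8, -1.8]
opening: 0.011
grasp_force: 58.9
```

{"fn": "move_arm", "kwargs": {"jaw": [1], "delta_pos": [[0.0004,0.0014,0]], "yaw": [0]}}

```text
time: 11.95
ee_pos: [0.504, -0.1832, 0.3657]
tcp_rot: [180.0, 0.0, -16.5]
wrist_force: [-0.2, -3.5, -0.9]
opening: 0.0116
grasp_force: 59.0
```

{"fn": "move_arm", "kwargs": {"jaw": [1,1], "delta_pos": [[0.0003,0.001,0],[0.0003,0.001,0]], "yaw": [0,0]}}

```text
time: 12.12
ee_pos: [0.5044, -0.1819, 0.3657]
tcp_rot: [179.8, -0.0, -16.5]
wrist_force: [-2.9, -9.6, 0.3]
opening: 0.0108
grasp_force: 59.1
```

{"fn": "move_arm", "kwargs": {"jaw": [1], "delta_pos": [[0,0,0]], "yaw": [0]}}

```text
time: 12.2
ee_pos: [0.5044, -0.182, 0.3657]
tcp_rot: [179.8, -0.0, -16.6]
wrist_force: [-1.4, -8.0, 0.6]
opening: 0.0112
grasp_force: 59.3
```

{"fn": "move_arm", "kwargs": {"jaw": [1,1,1,1,1,1,1,1,1,1], "delta_pos": [[-0.0012,-0.004,0],[-0.0023,-0.0077,0],[-0.003,-0.01,0.002],[-0.003,-0.01,0.003],[-0.003,-0.01,0.003],[-0.003,-0.01,0],[-0.003,-0.01,0],[-0.003,-0.01,0],[-0.0024,-0.008,0],[-0.0015,-0.005,0]], "yaw": [0,0,0,0,0,0,0,0,0,0]}}

```text
time: 13.03
ee_pos: [0.4788, -0.2674, 0.3735]
tcp_rot: [180.0, 0.0, -16.6]
wrist_force: [0.5, -0.2, -1.3]
opening: 0.0115
grasp_force: 59.2
```

{"fn": "move_arm", "kwargs": {"jaw": [1], "delta_pos": [[0,0,0]], "yaw": [0]}}

```text
time: 13.12
ee_pos: [0.4788, -0.2672, 0.3735]
tcp_rot: [180.0, 0.0, -16.6]
wrist_force: [-0.6, 0.4, -1.3]
opening: 0.0112
grasp_force: 59.2
```

```bash
python3 - <<'E'
from h import *
o=bot.get_obs();print(o['ee_pos'],o['tcp_rot'],o['wrist_force'])
m=camera_model('wrist');im=camera('wrist');cv2.imwrite('pics/w5full.png',im[:,:,::-1])
save(cv2.resize(im[180:300,220:360],None,fx=5,fy=5,interpolation=cv2.INTER_CUBIC),'w5.png')
for th,z in(('slot',.1),('tab',.114),('key',.115)):
    for a in pinpoint('wrist',th)[:2]: print(th,round(a['confidence'],2),np.round(a['xy'],1),atz(m,a['xy'],z).round(4))
np.savez('w5.npz',R=m['R'],t=m['t'],T=o['ee_pos'])
E
```

```text
[ 0.47884052 -0.26715481  0.37347171] [ 1.79998329e+02  1.95240630e-02 -1.65780812e+01] [-0.58050916  0.44408671 -1.32949279]
slot 0.6 [262.3 245.1] [ 0.4845 -0.233   0.1   ]
tab 0.67 [165.4 247.5] [ 0.5036 -0.1805  0.114 ]
key 0.77 [320.1 242.9] [ 0.4804 -0.2693  0.115 ]
```

View pics/w5.png

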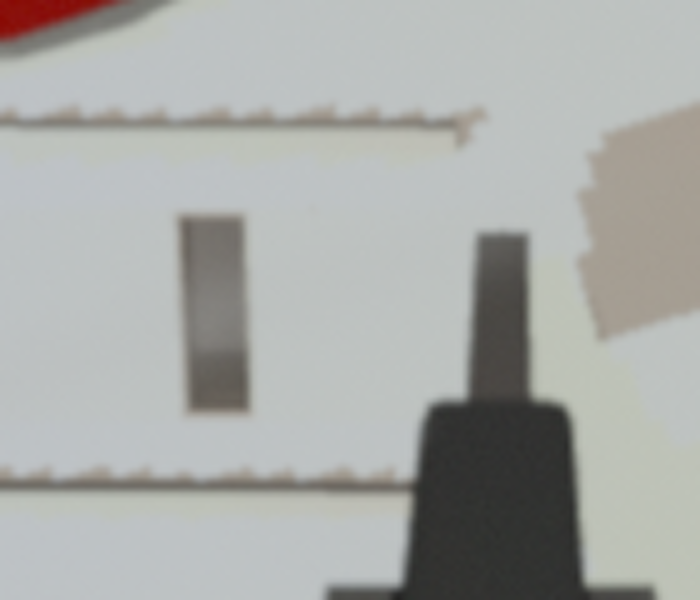

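```bash
python3 - <<'E'
from h import *
m=camera_model('wrist');d=np.load('w5.npz');m['R']=d['R'];m['t']=d['t'];T=d['T']
f=lambda x,y:(220+(x+.5)/5-.5,180+(y+.5)/5-.5)
a=np.radians(-16.55);R=np.array([[np.cos(a),-np.sin(a)],[np.sin(a),np.cos(a)]])
C=[atz(m,f(*p),.1)[:2] for p in((178,215),(244,215),(250,412),(187,412))]
L=[R.T@(c-T[:2])*1000 for c in C];print(np.round(L,1).tolist());s=np.mean(C,0);print('slot',s,'rel',R.T@(s-T[:2])*1000)
# track line directions
for p,q in(((10,124),(450,124)),((10,485),(400,489)),((181,300),(181,301))):
    v=atz(m,f(*p),.1)-atz(m,f(*q),.1);print('ang',np.degrees(np.arctan2(-v[0],v[1])))
for z in(.1165,.118,.1195):
    E=[R.T@(atz(m,f(*p),z)[:2]-T[:2])*1000 for p in((477,234),(527,234))];print(z,np.round(E,1).tolist())
B=[R.T@(atz(m,f(*p),.1915)[:2]-T[:2])*1000 for p in((425,404),(572,404))];print('head bottom +x',np.round(B,1).tolist())
E
```

```text
[[10.2, 38.1], [10.2, 30.0], [-15.6, 30.2], [-15.6, 38.2]]
slot [ 0.48597878 -0.23369507] rel [-2.68854397 34.10689348]
ang -16.714784477372117
ang -17.168196399202362
ang -109.27368951810452
0.1165 [[12.6, 1.3], [12.6, -4.4]]
0.118 [[13.0, 1.3], [13.0, -4.4]]
0.1195 [[13.5, 1.3], [13.4, -4.3]]
head bottom +x [[20.6, 5.0], [20.6, -6.6]]
```

{"fn": "move_arm", "kwargs": {"jaw": [1,1,1,1,1,1], "delta_pos": [[0.001,0.005,0],[0.002,0.01,0],[0.002,0.01,0],[0.001,0.006,0],[0.0008,0.004,0],[0,0,0]], "yaw": [-0.003,0,0,0,0,0]}}

```text
time: 13.82
ee_pos: [0.4862, -0.23, 0.3738]
tcp_rot: [-180.0, -0.0, -16.6]
wrist_force: [-0.7, -0.3, -0.9]
opening: 0.0111
grasp_force: 59.2
```

{"fn": "move_arm", "kwargs": {"jaw": [1,1,1,1,1,1], "delta_pos": [[0,0,0],[0,0,-0.004],[0,0,-0.004],[0,0,-0.004],[0,0,-0.002],[0,0,0]], "yaw": [0,0,0,0,0,0]}}

```text
time: 14.32
ee_pos: [0.4858, -0.2313, 0.3588]
tcp_rot: [-180.0, 0.1, -16.7]
wrist_force: [0.6, 1.0, 0.5]
opening: 0.0113
grasp_force: 59.2
```

```bash
python3 - <<'E'
from h import *
o=bot.get_obs();print(o['ee_pos'],o['tcp_rot'],o['wrist_force'])
m=camera_model('wrist');im=camera('wrist');np.savez('w6.npz',R=m['R'],t=m['t'],T=o['ee_pos'])
save(cv2.resize(im[190:290,250:390],None,fx=5.5,fy=5.5,interpolation=cv2.INTER_CUBIC),'w6.png')
E
```

```text
[ 0.48582049 -0.23130234  0.35877512] [-1.79990862e+02  7.17189141e-02 -1.67056252e+01] [0.59155779 0.99645164 0.49719071]
```

View pics/w6.png

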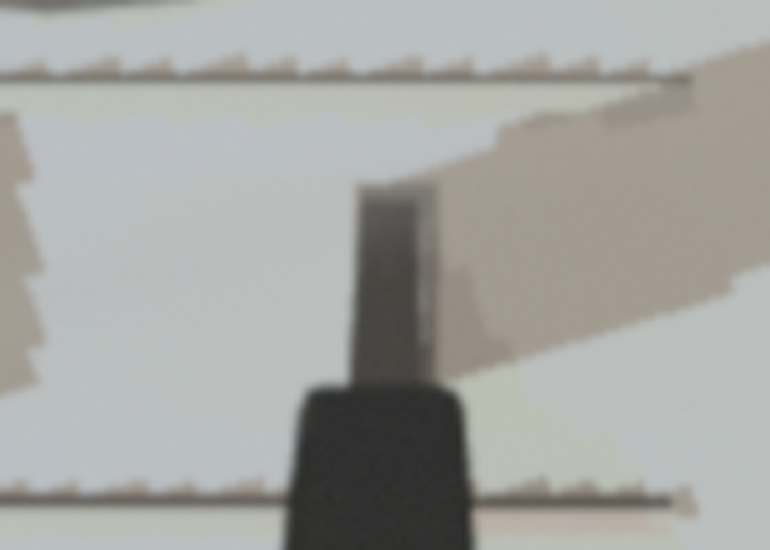

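{"fn": "move_arm", "kwargs": {"jaw": [1,1,1,1,1,1], "delta_pos": [[0,-0.0011,0],[0,0,0],[0,0,-0.002],[0,0,-0.002],[0,0,-0.002],[0,0,0]], "yaw": [0,0,0,0,0,0]}}

```text
time: 14.87
ee_pos: [0.4858, -0.2322, 0.3531]
tcp_rot: [-180.0, 0.1, -16.7]
wrist_force: [-0.8, 0.7, -1.4]
opening: 0.0114
grasp_force: 59.2
```

{"fn": "move_arm", "kwargs": {"jaw": [1,1,1,1,1,1,1], "delta_pos": [[0,0,-0.003],[0,0,-0.003],[0,0,-0.003],[0,0,-0.003],[0,0,-0.003],[0,0,-0.003],[0,0,0]], "yaw": [0,0,0,0,0,0,0]}}

```text
time: 15.45
ee_pos: [0.4859, -0.2322, 0.3349]
tcp_rot: [-180.0, 0.1, -16.7]
wrist_force: [-2.3, 0.8, -1.4]
opening: 0.0114
grasp_force: 59.1
```

{"fn": "move_arm", "kwargs": {"jaw": [1,1,1,1], "delta_pos": [[0,0,-0.002],[0,0,-0.002],[0,0,-0.002],[0,0,0]], "yaw": [0,0,0,0]}}

```text
time: 15.78
ee_pos: [0.4859, -0.2323, 0.3296]
tcp_rot: [180.0, -0.0, -16.7]
wrist_force: [-3.7, 1.9, 1.5]
opening: 0.0113
grasp_force: 59.5
```

{"fn": "move_arm", "kwargs": {"jaw": [1,1,1,1,1,1], "delta_pos": [[-0.0004,0.0001,-0.002],[0,0,-0.002],[0,0,-0.001],[0,0,-0.001],[0,0,0],[0,0,0]], "yaw": [0,0,0,0,0,0]}}

```text
time: 16.28
ee_pos: [0.4857, -0.2322, 0.3238]
tcp_rot: [180.0, -0.0, -16.7]
wrist_force: [-2.9, 0.2, 5.5]
opening: 0.0114
grasp_force: 59.9
```

{"fn": "move_arm", "kwargs": {"jaw": [1,1,1], "delta_pos": [[0,0,-0.001],[0,0,-0.001],[0,0,0]], "yaw": [0,0,0]}}

```text
time: 16.53
ee_pos: [0.4856, -0.2322, 0.3219]
tcp_rot: [180.0, -0.0, -16.7]
wrist_force: [-3.9, 1.0, 4.1]
opening: 0.0109
grasp_force: 60.0
```

{"fn": "move_arm", "kwargs": {"jaw": [1,1], "delta_pos": [[0,0,-0.001],[0,0,0]], "yaw": [0,0]}}

```text
time: 16.7
ee_pos: [0.4857, -0.2322, 0.321]
tcp_rot: [180.0, -0.0, -16.7]
wrist_force: [-2.9, 0.5, 5.2]
opening: 0.0114
grasp_force: 60.1
```

{"fn": "move_arm", "kwargs": {"jaw": [1,1], "delta_pos": [[0,0,-0.001],[0,0,0]], "yaw": [0,0]}}

```text
time: 16.87
ee_pos: [0.4856, -0.2322, 0.3202]
tcp_rot: [180.0, -0.1, -16.7]
wrist_force: [-3.9, 2.2, 6.9]
opening: 0.0118
grasp_force: 60.4
```

{"fn": "move_arm", "kwargs": {"jaw": [1,1,1], "delta_pos": [[0,0,-0.0005],[0,0,0],[0,0,0]], "yaw": [0,0,0]}}

```text
time: 17.12
ee_pos: [0.4856, -0.2321, 0.3201]
tcp_rot: [180.0, -0.1, -16.7]
wrist_force: [-4.5, 1.4, 10.7]
opening: 0.0111
grasp_force: 60.8
```

```bash
python3 -c "
from h import *
print(bot.job_done())"
```

```text
the job is handed in; nothing more can be done
None
```

The job is handed in at about 17 s: the shutter was pushed to its stop at about 3 cm/s with the key's tip, and the key went down through the slot. It is still gripped and holds the plunger at its bottom stop (wrist force about 11 N, with the key going no lower).

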